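# Put the swapped sample tubes back into their dry blocks

### The arm

A 7-joint arm with a two-finger parallel gripper is mounted at the origin on a cart in front of the work surface, level with it; the furniture and walls round the work are solid. World frame = base frame: x ahead of the robot, y to its left, z up, the work surface at z = 0. Lengths are in m, angles in degrees, forces in N, time in s.
With the tool pointing down it reaches from about 0.4 to 0.9 m from the base axis. Payload 5.5 kg.
Tool frame: the origin (TCP) lies on the centre line of the jaws, within the pads' length; the fingertips stand 22 mm ahead of it and the grasp point (between the pads) lies 3 mm ahead of it (tips_ahead is the distance from the TCP to the fingertips, in m); z points along the fingers, y is the direction in which the jaws open and shut (so a half turn about z gives the same grasp; the last joint's range is limited). The gripper opens to 85 mm and grips with 20 to 120 N. Pads are 22 mm wide; open, the fingers measure 114 mm over their backs; the gripper's body (76 mm by 85 mm) begins 54 mm behind the grasp point. The pads swing forward as they close: fully open they stand 13 mm farther back than shut.
Start: joints at [-59.748, 28.699, -24.465, 88.831, 12.651, 65.22, -12.049], TCP at [0.17, 0.627, 0.253] pointing down, gripper open.
Joint ranges: [-164.97, 164.97], [-17.58, 116.51], [-87.97, 89.64], [11.32, 138.91], [-80.73, 260.73], [10.89, 115.49], [-147.41, 147.41]. Speed limits (degrees/s): [147.25, 147.25, 180, 180, 180, 180, 180].

### API

Orientations are given as [roll, pitch, yaw] about the fixed x, y, z axes, in that order (R = Rz(yaw) Ry(pitch) Rx(roll)).
In Python, from plant import read_state, capture, sign_off, tips_ahead gives the robot as it stands. The module is installed in compiled form; this text tells all that it offers.
- The arm moves only by the tool apply_moves, never from a script. Its argument "moves" is a list of rows, each a list of 3 entries, a list of its own where there are three numbers: the shift along the tool's x, y, z in mm, then the turn about the tool's z in degrees, then the gripper command: -1 is fully open, 1 is shut, values between are in proportion. A call has 1 to 5 rows; each row is the pose to reach, as a shift and turn from the pose measured when the call began, along the tool's axes at that moment; what a row does not reach only later rows make up. A row lasts 1/10 s, in which the tool goes at most 50 mm and 8.59 degrees, less where a joint would pass 70% of its speed; a pose out of reach is approached as far as the arm can. A call with a gripper value outside its range is refused whole. The fingers move at their own pace and stop on an object; "newtons" is the grip in N (left out, the last holds). Time passes only in rows, so rows that repeat a pose let the fingers close. It gives the time, the measured TCP pose, the force and the opening at its end, in the units of the state.
- read_state(): the state, without advancing time (a new reading comes with each control period).
- capture(name): name is "side" or "top"; returns a dict with "color" (420x560x3 uint8, red, green, blue), "camera_matrix" (3x3 intrinsics, pixels), "origin" and "attitude" of the camera in the world. Camera axes: x right, y up, looking along -z (the intrinsics and any distortion apply to the point x, -y, -z); pixel columns grow to the right and rows downward; lengths in m; the calibration is good to about 2 mm. A picture is of the moment at which its call begins. There is no depth.
- sign_off(): hands the job in, once; it reports no verdict.
The state is a dict: "time_s": time; "joint_positions": joint angles; "qvel": joint speeds; "joint_torque": joint torques, N m; "tool_pos": TCP position; "orientation": TCP orientation; "force": force on the tool from outside, world axes, zero at the start; "wrist_torque": the same for the moment, N m; "width": finger opening in m.
Only numpy, scipy, OpenCV 4.12 (cv2) and the standard library are available. Lean on these libraries where they do the work, as an engineer would, in place of code of your own. Each camera call takes 0.05 s, during which the arm holds its last target.

### The job

The two dry blocks were loaded the wrong way round: the orange- and yellow-capped tubes stand in the grey cooling block, and the blue- and green-capped ones in the white heating block. Exchange them so that every tube stands upright and fully down in the well whose ring has the colour of its cap; the single-tube stand between the blocks is free for parking a tube on the way, and must be empty again at the end. Keep the tubes upright all the time.

Things in the scene. Friction and masses are not known exactly. Their poses are not given: they have to be found in the camera images.
- tube_orange_centre (a point): clear upright 50 ml tube with orange screw cap, tan liquid, 116 mm tall, body 29 mm and cap 34 mm in diameter, tapered foot, about 50 g. This point is its centre, 58 mm above the foot; z along the tube to the cap. In a well its lowest 38 mm are hidden: grip the body from above, 15 to 30 mm above this point. Starts in a well of the wrong block; the block's other tube stands 90 mm away.
- tube_yellow_centre (a point): clear upright 50 ml tube with yellow screw cap, 116 mm tall, body 29 mm and cap 34 mm in diameter, tapered foot, about 50 g. This point is its centre, 58 mm above the foot; z along the tube to the cap. In a well its lowest 38 mm are hidden: grip the body from above, 15 to 30 mm above this point. Starts in a well of the wrong block; the block's other tube stands 90 mm away.
- tube_blue_centre (a point): clear upright 50 ml tube with dark blue screw cap, pale pink liquid, 116 mm tall, body 29 mm and cap 34 mm in diameter, tapered foot, about 50 g. This point is its centre, 58 mm above the foot; z along the tube to the cap. In a well its lowest 38 mm are hidden: grip the body from above, 15 to 30 mm above this point. Starts in a well of the wrong block; the block's other tube stands 90 mm away.
- tube_green_centre (a point): clear upright 50 ml tube with blue-green (teal) screw cap, 116 mm tall, body 29 mm and cap 34 mm in diameter, tapered foot, about 50 g. This point is its centre, 58 mm above the foot; z along the tube to the cap. In a well its lowest 38 mm are hidden: grip the body from above, 15 to 30 mm above this point. Starts in a well of the wrong block; the block's other tube stands 90 mm away.
- ring_orange: orange ring at a well of the white heating block (fixed, 140 x 200 x 62 mm). Ring 56 mm across, 10 mm high, mouth 48 mm narrowing to 37 mm; well 36 mm wide. Origin on the well's axis at the ring's underside, z up: mouth 10 mm above it, well floor 28 mm below, centre of a fully seated tube 30 mm above. Holds a tube of another colour at the start.
- ring_yellow: yellow ring at a well of the white heating block (fixed, 140 x 200 x 62 mm). Ring 56 mm across, 10 mm high, mouth 48 mm narrowing to 37 mm; well 36 mm wide. Origin on the well's axis at the ring's underside, z up: mouth 10 mm above it, well floor 28 mm below, centre of a fully seated tube 30 mm above. Holds a tube of another colour at the start.
- ring_blue: blue ring at a well of the grey cooling block (fixed, 140 x 200 x 62 mm). Ring 56 mm across, 10 mm high, mouth 48 mm narrowing to 37 mm; well 36 mm wide. Origin on the well's axis at the ring's underside, z up: mouth 10 mm above it, well floor 28 mm below, centre of a fully seated tube 30 mm above. Holds a tube of another colour at the start.
- ring_green: blue-green (teal) ring at a well of the grey cooling block (fixed, 140 x 200 x 62 mm). Ring 56 mm across, 10 mm high, mouth 48 mm narrowing to 37 mm; well 36 mm wide. Origin on the well's axis at the ring's underside, z up: mouth 10 mm above it, well floor 28 mm below, centre of a fully seated tube 30 mm above. Holds a tube of another colour at the start.
- tube_stand: grey single-tube stand with a round black foot 66 mm across, fixed between the blocks, 48 mm tall, empty at the start: the free spot. Same mouth, 48 mm narrowing to 37 mm. Origin: centre of its underside on the bench, z up; a tube's foot rests 10 mm above it, so a parked tube's centre is 68 mm above it.
Not all that is in view belongs to the job. What is shaped like the part that bears tube_orange_centre but red is not meant. There is more than one size of the part that bears tube_blue_centre; the job needs the smaller.

How it is judged (in metres and radians):
At the end, for the whole second after the job is handed in: Each of the four tubes stands in the well whose ring has its cap's colour: its centre within 15 mm of the ring's axis, fully down (centre no more than 35 mm above the ring's origin; 30 mm when seated), within 0.25 rad of upright, released and at rest (under 0.02 m/s). The tube stand is then empty (horizontal distance between tube_orange_centre and ring_orange below 0.015 m and z of tube_orange_centre in the frame of ring_orange below 0.035 m and angle between each of tube_orange_centre, tube_yellow_centre, tube_blue_centre, tube_green_centre's own z axis and vertical below 0.25 rad and linear speed of each of tube_orange, tube_yellow, tube_blue, tube_green below 0.02 m/s and horizontal distance between tube_yellow_centre and ring_yellow below 0.015 m and z of tube_yellow_centre in the frame of ring_yellow below 0.035 m and horizontal distance between tube_blue_centre and ring_blue below 0.015 m and z of tube_blue_centre in the frame of ring_blue below 0.035 m and horizontal distance between tube_green_centre and ring_green below 0.015 m and z of tube_green_centre in the frame of ring_green below 0.035 m); the robot touches nothing.
It fails at once if a tube is tipped more than 0.6 rad (34 degrees) from upright (angle between any of tube_orange_centre, tube_yellow_centre, tube_blue_centre, tube_green_centre's own z axis and vertical above 0.6 rad).
It also fails if it takes over 122 s, if anything falls off the work surface, if the arm or the gripper's body presses on something with over 40 N, if the wrist force passes 120 N, or if a joint passes its speed limit or range.

## Working session

There is one attempt and no reset: what is moved stays moved. The work goes in short steps, Python scripts to look and compute and a tool call to move; the robot and the scene stay as the last step left them, time stands still between calls to the robot, and variables do not carry over. Pictures are saved under pics/ and viewed, and the job is handed in when it is done.

Besides the shell and the picture viewer there is one more tool, called after "Call:" as name([rows], argument=value, ...), one row to a line, values as JSON. apply_moves: Moves the arm, as the interface text tells. Its arguments: {"type":"object","properties":{"moves":{"type":"array","items":{"type":"array"}},"newtons":{"type":"number"}},"required":["moves"]}

```bash
mkdir -p pics; ls; python3 - <<'E'
from plant import *
import cv2,numpy as np
s=read_state()
for k,v in s.items(): print(k,v)
print(tips_ahead if not callable(tips_ahead) else tips_ahead())
for n in("side","top"):
    c=capture(n); cv2.imwrite(f"pics/{n}0.png",c["color"][:,:,::-1]); print(n,c["camera_matrix"],c["origin"],c["attitude"],c.keys())
E
```

```text
pics
time_s 0.0
joint_positions [-59.74785927  28.75291884 -24.45115077  88.89085682  12.65219422
  65.21977899 -12.0505583 ]
qvel [ 0.00208545  0.07659782  0.05365834 -0.05111155  0.04873913  0.02029865
 -0.02162632]
joint_torque [-1.07412267e-03 -5.69516551e+01 -5.81693843e+00 -2.80944407e+01
  1.05194692e-02  1.20286099e-02  5.90804120e-06]
tool_pos [0.17002113 0.6267046  0.25227013]
orientation [-1.79889891e+02 -1.48950516e-03  1.64828483e+02]
force [-0.17816902 -0.18140412  0.16991627]
wrist_torque [-0.00894022  0.03875477  0.00484366]
width 0.08537914163701212
0.022
side [[429.12019352   0.         284.7025636 ]
 [  0.         429.12019352 208.24389461]
 [  0.           0.           1.        ]] [ 0.37742178 -0.96413562  0.55066467] [64.83295364  1.31956516 -9.6746284 ] dict_keys(['color', 'camera_matrix', 'origin', 'attitude'])
top [[493.51520332   0.         275.55569863]
 [  0.         493.51520332 210.93384483]
 [  0.           0.           1.        ]] [ 0.45832903 -0.00550148  1.12215384] [  4.15614616   0.89036299 -88.94202559] dict_keys(['color', 'camera_matrix', 'origin', 'attitude'])
```

View pics/side0.png

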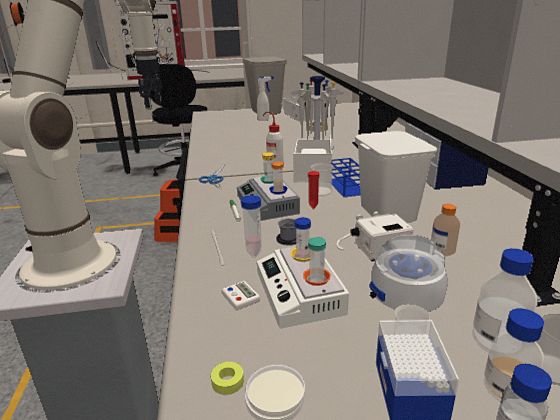

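View pics/top0.png

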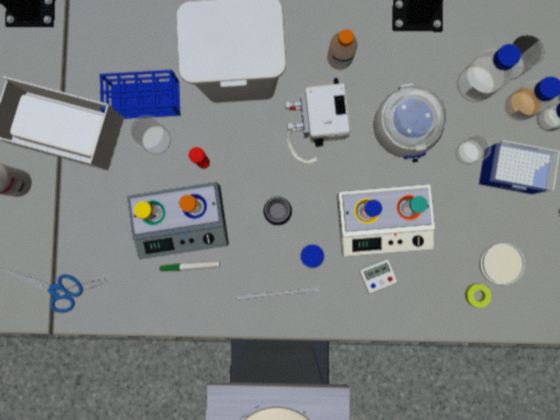

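Candidates (top view pixels):
- Blue cap: (372,209) in the white block. The bare-bench one at (312,256) looks larger, so it's the decoy.
- Orange cap: (187,203) in the grey block. Decoys are the red tube at (198,157) and the brown bottle at (345,38).
- Yellow cap: (143,210). The lime tape at (479,295) isn't a tube.
- Green cap: (419,204).
- Empty stand: (277,210).

Next I'll check close crops and measure.

```bash
cat > h.py <<'E'
import numpy as np, cv2
from plant import *
from scipy.spatial.transform import Rotation as R
def cam(n):
    c=capture(n); c['R']=R.from_euler('xyz',c['attitude'],degrees=True).as_matrix(); return c
def ray(c,u,v):
    K=c['camera_matrix']; d=np.array([(u-K[0,2])/K[0,0],-(v-K[1,2])/K[1,1],-1.]); return c['R']@d
def onz(c,u,v,z):
    d=ray(c,u,v); o=np.array(c['origin']); return o+d*(z-o[2])/d[2]
def proj(c,p):
    q=c['R'].T@(np.asarray(p)-c['origin']); K=c['camera_matrix']
    return K[0,0]*q[0]/-q[2]+K[0,2], K[1,1]*q[1]/q[2]+K[1,2]
def tri(c1,p1,c2,p2):
    a=ray(c1,*p1);b=ray(c2,*p2);o1=np.array(c1['origin']);o2=np.array(c2['origin'])
    s=np.linalg.lstsq(np.c_[a,-b],o2-o1,rcond=None)[0]
    P,Q=o1+a*s[0],o2+b*s[1]; return (P+Q)/2,np.linalg.norm(P-Q)
def rel(x,y,z,yaw=None):
    s=read_state(); M=R.from_euler('xyz',s['orientation'],degrees=True).as_matrix()
    d=M.T@(np.array([x,y,z])-s['tool_pos'])*1000
    t=None if yaw is None else (s['orientation'][2]-yaw+180)%360-180
    print('shift',d.round(1),'turn',t)
E
python3 - <<'E'
from h import *
t=cam('top');s=cam('side')
def up(im,x0,x1,y0,y1,k): return cv2.resize(im[y0:y1,x0:x1,::-1],None,fx=k,fy=k,interpolation=cv2.INTER_CUBIC)
cv2.imwrite('pics/ct1.png',np.vstack([up(t['color'],120,320,140,270,3)[:300*1]*1, ]))
cv2.imwrite('pics/ct1.png',up(t['color'],120,320,140,270,4))
cv2.imwrite('pics/ct2.png',up(t['color'],300,450,170,270,5))
cv2.imwrite('pics/cs.png',up(s['color'],220,360,140,330,3))
E
```

```text
(no output)
```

View pics/ct1.png

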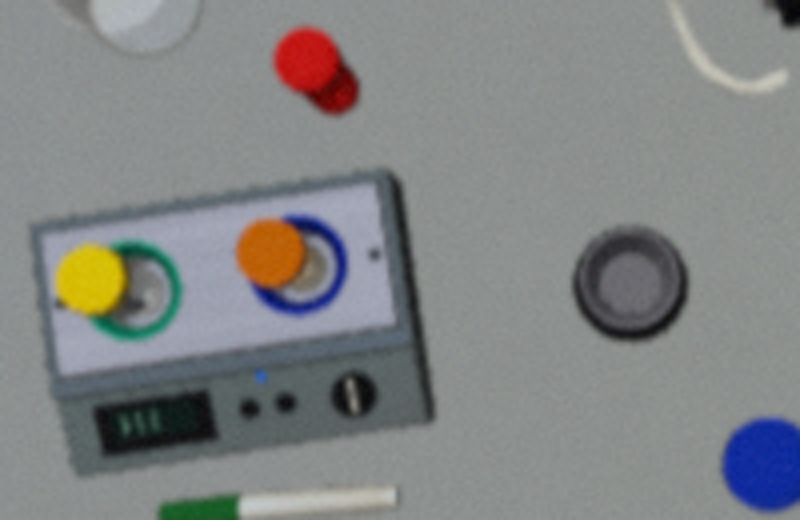

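View pics/ct2.png

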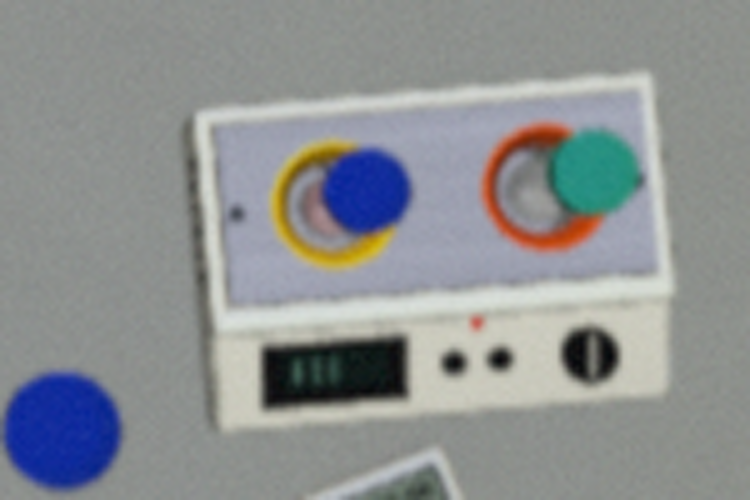

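View pics/cs.png

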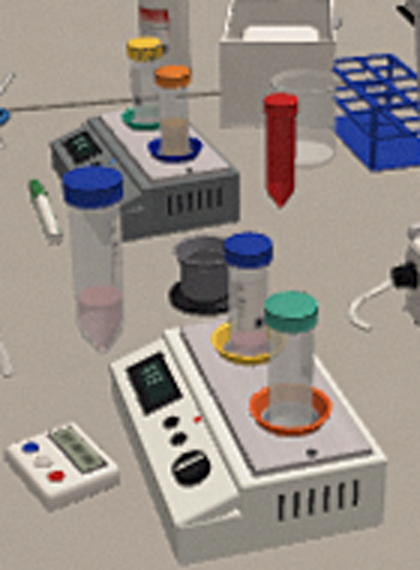

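The crops match the descriptions: yellow cap in the green ring, orange in blue, small blue in yellow, green in orange. The bench tube with the larger blue cap and the red tube are decoys. Now I'll measure positions.

```bash
cat >> h.py <<'E'
# OpenCV HSV ranges
COL={'orange':((8,160,120),(17,255,255)),'ringorange':((5,190,120),(12,255,255)),'yellow':((20,150,120),(30,255,255)),'blue':((108,150,60),(125,255,255)),'green':((75,100,60),(92,255,255))}
def mask(c,box,lo,hi):
    x0,x1,y0,y1=box; h=cv2.cvtColor(c['color'],cv2.COLOR_RGB2HSV); m=cv2.inRange(h,lo,hi); o=np.zeros_like(m); o[y0:y1,x0:x1]=m[y0:y1,x0:x1]; return o
E
python3 - <<'E'
from h import *
t=cam('top')
h=cv2.cvtColor(t['color'],cv2.COLOR_RGB2HSV)
for n,(u,v) in dict(yc=(143,210),oc=(187,203),bc=(373,209),gc=(419,204),BIG=(312,256),red=(197,154),gring=(163,217),bring=(204,212),yring=(356,213),oring=(398,210)).items(): print(n,h[v,u])
from scipy.optimize import least_squares
caps=dict(yellow=(125,165,190,230),orange=(170,205,190,215),blue=(362,384,198,220),green=(405,432,192,216))
for n,b in caps.items():
    lo,hi=COL[n]; m=mask(t,b,lo,hi)
    if n in('blue','green','orange','yellow'):
        k,l,st,ce=cv2.connectedComponentsWithStats(cv2.morphologyEx(m,cv2.MORPH_OPEN,np.ones((5,5),np.uint8))); i=1+np.argmax(st[1:,4])
        print(n,ce[i].round(1),st[i],onz(t,*ce[i],.15).round(4), 'diam mm',2*np.sqrt(st[i,4]/np.pi)/493.5*(1.122-.15))
rings=dict(green=(150,168,198,228),blue=(192,212,190,222),yellow=(352,374,194,226),ringorange=(394,418,190,224))
for n,b in rings.items():
    lo,hi=COL[n]; m=mask(t,b,lo,hi); p=np.argwhere(m)[:,::-1].astype(float)
    X=np.array([onz(t,u,v,.070)[:2] for u,v in p])
    f=lambda q:np.hypot(X[:,0]-q[0],X[:,1]-q[1])-.0262
    r=least_squares(f,X.mean(0),loss='soft_l1',f_scale=.001); 
    f2=lambda q:np.hypot(X[:,0]-q[0],X[:,1]-q[1])-q[2]
    r2=least_squares(f2,[*r.x,.026],loss='soft_l1',f_scale=.001)
    print('ring',n,len(p),r.x.round(4),r2.x.round(4),np.abs(r.fun).mean()*1e3)
print('big',onz(t,312,256,.17),'r',onz(t,300,256,.17), 'red',onz(t,197,154,.12))
E
```

```text
yc [ 26 254 215]
oc [ 15 236 190]
bc [115 232 154]
gc [ 86 191 144]
BIG [114 223 159]
red [  0 225 194]
gring [ 83 171 133]
bring [116 149 149]
yring [ 22 223 158]
oring [  7 204 161]
yellow [142.4 209.6] [135 202  16  16 221] [0.5268 0.2751 0.15  ] diam mm 0.03303925942754517
orange [187.5 202.8] [180 196  16  15 206] [0.5418 0.1858 0.15  ] diam mm 0.031898317569021784
blue [372.7 207.8] [365 201  16  15 200] [ 0.5382 -0.1804  0.15  ] diam mm 0.03143034622493962
green [418.1 204.1] [410 197  17  15 220] [ 0.5471 -0.2694  0.15  ] diam mm 0.032964425221768
ring green 108 [0.5268 0.2792] [0.5269 0.2753 0.0233] 1.9585629380765852
ring blue 65 [0.5422 0.191 ] [0.5421 0.1869 0.023 ] 1.5856279096050256
ring yellow 103 [ 0.54   -0.1846] [ 0.5389 -0.181   0.0232] 2.058249674588435
ring ringorange 66 [ 0.5494 -0.2734] [ 0.5474 -0.2703  0.023 ] 2.4981130770997364
big [ 0.44172748 -0.06099074  0.17      ] r [ 0.44129578 -0.03797321  0.17      ] red [0.64555003 0.17529558 0.12      ]
```

```bash
python3 - <<'E'
from h import *
t=cam('top');s=cam('side')
# side check: project estimated cap tops/ring centres, stand
pts={'Y':(.5268,.2752),'O':(.5420,.1864),'B':(.5385,-.1807),'G':(.5473,-.2699)}
im=s['color'][:,:,::-1].copy(); it=t['color'][:,:,::-1].copy()
for n,(x,y) in pts.items():
    for z in(.15,.072,.034):
        for c,i in((s,im),(t,it)):
            u,v=proj(c,(x,y,z)); cv2.drawMarker(i,(round(u),round(v)),(0,0,255),0,5,1)
    print(n,proj(s,(x,y,.15)))
# stand: dark blob in top
g=cv2.cvtColor(t['color'],cv2.COLOR_RGB2GRAY); m=np.zeros_like(g); m[190:232,258:298]=(g[190:232,258:298]<105)*255
m=cv2.morphologyEx(m,cv2.MORPH_CLOSE,np.ones((5,5)));cn=max(cv2.findContours(m,0,2)[0],key=cv2.contourArea)
e=cv2.fitEllipse(cn); print(e,'z0',onz(t,*e[0],0),'z48',onz(t,*e[0],.048), 'diam',np.mean(e[1])/493.5*1.12)
P=onz(t,*e[0],.024)
for z in(0,.048):
    for c,i in((s,im),(t,it)):
        u,v=proj(c,(P[0],P[1],z)); cv2.drawMarker(i,(round(u),round(v)),(0,255,0),0,5,1)
# big tube
a=(251,200)
print('big',tri(t,(312,256),s,(251,199)),'red',tri(t,(196.5,155),s,(313.5,173)))
a=cv2.resize(im[140:330,220:360],None,fx=3,fy=3,interpolation=2)
b=cv2.resize(it[170:250,120:290],None,fx=2.2,fy=2.2,interpolation=2);b2=cv2.resize(it[170:250,260:430],None,fx=2.2,fy=2.2,interpolation=2)
o=np.zeros((570,800,3),np.uint8);o[:570,:420]=a;o[:176,420:794]=b;o[200:376,420:794]=b2
cv2.imwrite('pics/chk.png',o)
E
```

```text
Y (np.float64(267.60333665130184), np.float64(153.28681422907312))
O (np.float64(277.02093779983954), np.float64(162.28513221441312))
B (np.float64(302.158440874883), np.float64(218.82471344039317))
G (np.float64(316.2949854435826), np.float64(238.93953855959182))
((277.307373046875, 210.81719970703125), (27.91586685180664, 28.4095401763916), 94.56770324707031) z0 [0.53988117 0.009452   0.        ] z48 [0.53639279 0.00881236 0.048     ] diam 0.06391535549299092
big (array([ 0.44242786, -0.06205911,  0.1530029 ]), np.float64(0.0019993852851354172)) red (array([0.64580157, 0.17765096, 0.1117042 ]), np.float64(0.0016291954271096117))
```

View pics/chk.png

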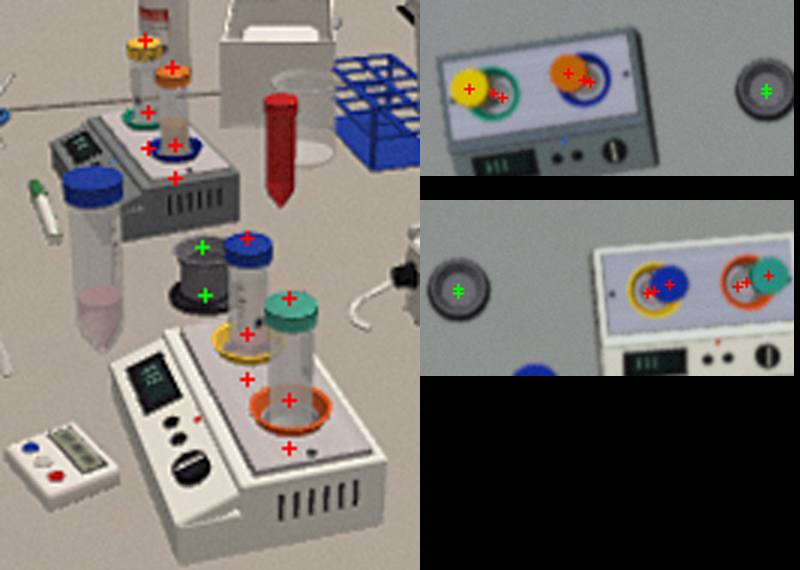

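Estimates from rings and caps agree:

| Item | x (m) | y (m) |
|---|---|---|
| Green well (yellow tube) | 0.527 | 0.275 |
| Blue well (orange tube) | 0.542 | 0.187 |
| Yellow well (blue tube) | 0.539 | -0.181 |
| Orange well (green tube) | 0.547 | -0.270 |
| Stand | 0.538 | 0.009 |

I'll grip with yaw 90, jaws along x. The order is orange→stand, blue, yellow, green, then orange.

```bash
python3 -c "
from h import *
rel(.542,.186,.26,90)"
```

```text
shift [-474.5 -328.5   -6.8] turn 74.83113033291954
```

Call:
apply_moves([
  [[-47,-33,-1],8.5,-1],
  [[-94,-66,-2],17,-1],
  [[-141,-99,-3],25.5,-1],
  [[-188,-130,-4],34,-1],
  [[-235,-163,-4],42,-1],
], newtons=40)

```text
time_s: 0.85
tool_pos: [0.3321, 0.4345, 0.2573]
orientation: [180.0, -0.0, 122.5]
force: [1.3, 0.6, 0.2]
width: 0.0853
```

```bash
python3 -c "
from h import *
rel(.542,.186,.26,90)"
```

```text
shift [-322.3   43.6   -2.7] turn 32.49055017158611
```

Call:
apply_moves([
  [[-65,9,-1],8.1,-1],
  [[-130,18,-1],16.2,-1],
  [[-195,26,-2],24.3,-1],
  [[-260,35,-2],32.5,-1],
  [[-300,40,-2],32.5,-1],
])

```text
time_s: 1.35
tool_pos: [0.493, 0.2432, 0.2596]
orientation: [179.9, -0.0, 89.8]
force: [0.8, 0.0, -0.9]
width: 0.0854
```

```bash
python3 -c "
from h import *
rel(.542,.186,.26,90)"
```

```text
shift [-57.1  49.2  -0.4] turn -0.22115917233134041
```

Call:
apply_moves([
  [[-30,25,0],0,-1],
  [[-57,49,0],0,-1],
  [[-57,49,0],0,-1],
  [[-57,49,30],0,-1],
])

```text
time_s: 1.75
tool_pos: [0.5455, 0.1858, 0.2332]
orientation: [179.5, -0.2, 89.6]
force: [0.1, 0.6, -0.1]
width: 0.0853
```

```bash
python3 - <<'E'
from h import *
rel(.542,.186,.115,90)
for n in('top','side'):
    c=cam(n); u,v=map(int,proj(c,(.54,.19,.15))); i=c['color'][max(0,v-60):v+60,u-80:u+80,::-1]
    cv2.imwrite(f'pics/a_{n}.png',cv2.resize(i,None,fx=4,fy=4,interpolation=2))
a=cv2.imread('pics/a_top.png');b=cv2.imread('pics/a_side.png');cv2.imwrite('pics/a.png',cv2.resize(np.hstack([a[:480],b[:480]]),(800,300)))
E
```

```text
shift [ -0.3  -4.6 118.2] turn -0.40266629226181294
```

View pics/a.png

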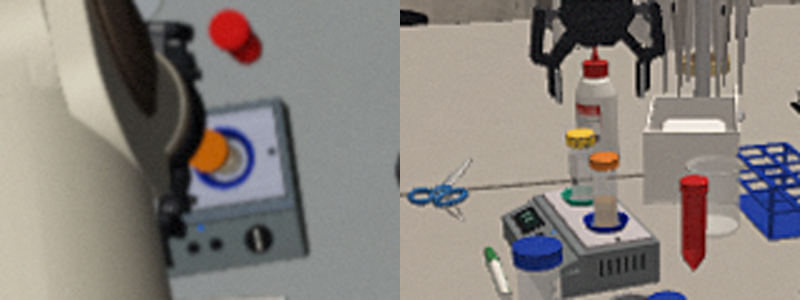

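The jaws straddle the orange tube: centre ≈(598,80) in the side crop, cap at (604,160). Descending.

Call:
apply_moves([
  [[0,-4,30],0,-1],
  [[0,-4,60],0,-1],
  [[0,-4,90],0,-1],
  [[0,-4,118],0,-1],
  [[0,-4,118],0,-1],
])

```text
time_s: 2.35
tool_pos: [0.5314, 0.1854, 0.1056]
orientation: [-179.3, 0.2, 89.9]
force: [-1.4, -0.9, 0.5]
width: 0.0853
```

Call:
apply_moves([
  [[0,0,0],0,0.6],
  [[0,0,0],0,1],
  [[0,0,0],0,1],
  [[0,0,0],0,1],
  [[0,0,0],0,1],
])

```text
time_s: 2.85
tool_pos: [0.5361, 0.1859, 0.1078]
orientation: [-179.9, 0.1, 89.8]
force: [7.7, 1.6, -1.8]
width: 0.0292
```

The fingers settled 9 mm low and 5 mm off in x, giving a 7.7 N side load. I'll reopen, correct and regrip.

Call:
apply_moves([
  [[0,0,0],0,-0.2],
  [[0,3,-5],0,-0.4],
  [[0,6,-9],0,-0.4],
  [[0,6,-9],0,-0.4],
  [[0,6,-9],0,-0.4],
])

```text
time_s: 3.35
tool_pos: [0.5421, 0.1859, 0.1169]
orientation: [-179.9, 0.1, 89.8]
force: [-0.1, 0.1, -0.3]
width: 0.0597
```

```bash
python3 -c "
from h import *
rel(.542,.186,.115,90);print(read_state()['force'],read_state()['tool_pos'],read_state()['width'])"
```

```text
shift [ 0.1 -0.1  1.9] turn -0.16647180379320048
[-0.13918296  0.05975301 -0.28574978] [0.54208066 0.1858776  0.11693498] 0.05973312743110241
```

Call:
apply_moves([
  [[0,0,0],0,1],
  [[0,0,0],0,1],
  [[0,0,0],0,1],
  [[0,0,0],0,1],
])

```text
time_s: 3.75
tool_pos: [0.5418, 0.1859, 0.1169]
orientation: [-179.8, 0.1, 89.8]
force: [0.5, 0.8, 0.6]
width: 0.0278
```

Call:
apply_moves([
  [[0,0,-10],0,1],
  [[0,0,-30],0,1],
  [[0,0,-55],0,1],
  [[0,0,-80],0,1],
  [[0,0,-90],0,1],
])

```text
time_s: 4.25
tool_pos: [0.5435, 0.1865, 0.21]
orientation: [179.9, -0.0, 89.8]
force: [0.1, 0.3, -1.4]
width: 0.028
```

```bash
python3 - <<'E'
from h import *
print(read_state()['force'])
rel(.538,.009,.2,90)
for n in('top','side'):
    c=cam(n); u,v=map(int,proj(c,(.54,.19,.15))); i=c['color'][max(0,v-60):v+60,u-80:u+80,::-1]
    cv2.imwrite(f'pics/a_{n}.png',cv2.resize(i,None,fx=4,fy=4,interpolation=2))
a=cv2.imread('pics/a_top.png');b=cv2.imread('pics/a_side.png');cv2.imwrite('pics/b.png',cv2.resize(np.hstack([a[:480],b[:480]]),(800,300)))
E
```

```text
[ 0.13538252  0.26430008 -1.38173004]
shift [-177.5   -5.     9.9] turn -0.17219636179987674
```

View pics/b.png

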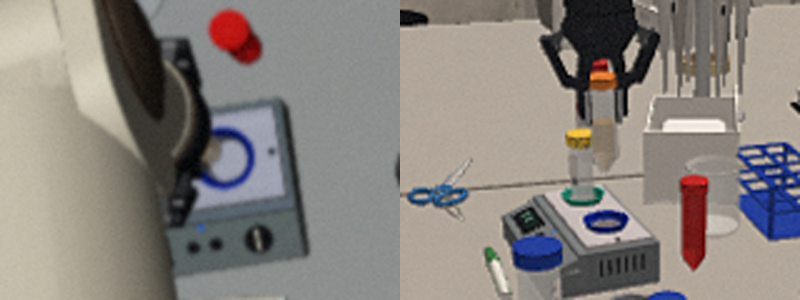

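The orange tube is lifted and upright, foot ≈(605,170) in the crop. Moving it to the stand.

Call:
apply_moves([
  [[-30,0,0],0,1],
  [[-75,-2,0],0,1],
  [[-120,-4,0],0,1],
  [[-158,-5,0],0,1],
  [[-177,-5,0],0,1],
])

```text
time_s: 4.85
tool_pos: [0.5362, 0.0046, 0.2072]
orientation: [-179.9, 0.1, 89.5]
force: [0.3, 0.1, -0.3]
width: 0.0278
```

Call:
apply_moves([
  [[0,0,0],0,1],
  [[0,0,0],0,1],
])

```text
time_s: 5.05
tool_pos: [0.5353, 0.0045, 0.206]
orientation: [-179.8, 0.1, 89.5]
force: [0.6, -0.3, -0.7]
width: 0.028
```

```bash
python3 -c "
from h import *
rel(.538,.009,.093,90);print(read_state()['force'],read_state()['tool_pos'],read_state()['width'])"
```

```text
shift [  4.8   3.1 113. ] turn -0.5346098610614547
[ 0.56776979 -0.32286457 -0.70458636] [0.53529972 0.00445818 0.20600258] 0.028023104537363223
```

Call:
apply_moves([
  [[5,3,10],0,1],
  [[5,3,30],0,1],
  [[5,3,50],0,1],
  [[5,3,60],0,1],
  [[5,3,60],0,1],
])

```text
time_s: 5.55
tool_pos: [0.5366, 0.0111, 0.1438]
orientation: [-179.5, 0.1, 89.6]
force: [-0.2, -0.0, 0.1]
width: 0.0283
```

```bash
python3 - <<'E'
from h import *
rel(.538,.009,.093,90)
c=cam('side'); u,v=map(int,proj(c,(.538,.009,.1))); cv2.imwrite('pics/c.png',cv2.resize(c['color'][v-70:v+60,u-80:u+80,::-1],None,fx=4,fy=4,interpolation=2))
E
```

```text
shift [-2.   1.8 50.8] turn -0.38740453883806936
```

View pics/c.png

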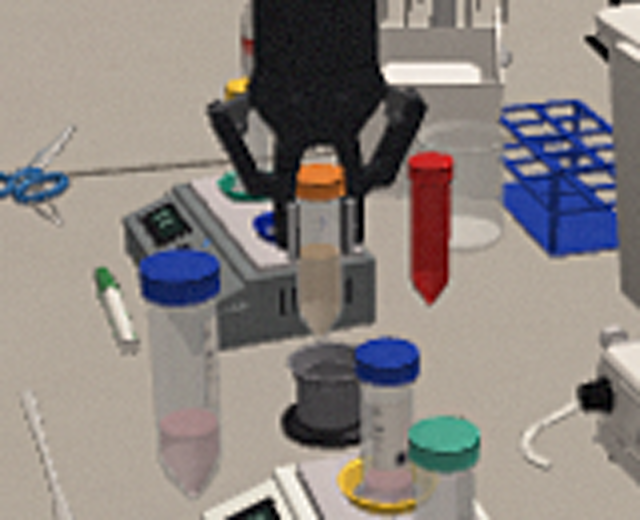

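The tube is just above the stand: foot at (320,330), mouth centre ≈(326,360). Nudging +x a little and going down.

Call:
apply_moves([
  [[-1,3,10],0,1],
  [[-1,3,22],0,1],
  [[-1,3,34],0,1],
  [[-1,3,44],0,1],
  [[-1,3,46],0,1],
])

```text
time_s: 6.1
tool_pos: [0.5393, 0.0094, 0.0974]
orientation: [-179.5, 0.1, 89.6]
force: [-0.2, 0.2, 0.1]
width: 0.028
```

```bash
python3 -c "
from h import *
rel(.538,.009,.093,90);print(read_state()['force'])"
```

```text
shift [-0.4 -1.2  4.4] turn -0.4347837601584956
[-0.211036    0.22980581  0.06955494]
```

Call:
apply_moves([
  [[0,-1,4],0,1],
  [[0,-1,4],0,1],
  [[0,-1,4],0,-0.4],
  [[0,-1,4],0,-0.4],
  [[0,-1,4],0,-0.4],
])

```text
time_s: 6.6
tool_pos: [0.5382, 0.0095, 0.0936]
orientation: [-179.5, 0.1, 89.6]
force: [0.3, -0.2, -0.2]
width: 0.0597
```

Call:
apply_moves([
  [[0,0,-20],0,-0.4],
  [[0,0,-60],0,-0.4],
  [[0,0,-100],0,-0.4],
  [[0,0,-115],0,-0.4],
  [[0,0,-120],0,-0.4],
])

```text
time_s: 7.1
tool_pos: [0.5407, 0.0098, 0.2163]
orientation: [-179.8, 0.1, 89.6]
force: [0.2, 0.1, 0.5]
width: 0.06
```

```bash
python3 - <<'E'
from h import *
rel(.5385,-.181,.215,90)
c=cam('side'); u,v=map(int,proj(c,(.538,.009,.1))); cv2.imwrite('pics/d.png',cv2.resize(c['color'][v-70:v+60,u-80:u+80,::-1],None,fx=4,fy=4,interpolation=2))
E
```

```text
shift [-190.8   -0.8    1.5] turn -0.4277678288729021
```

View pics/d.png

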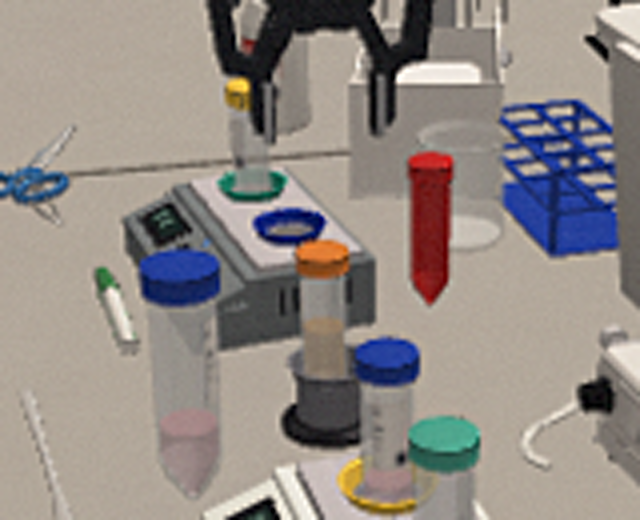

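Orange is parked upright in the stand (cap at (322,258)), and the blue ring is empty. Now the blue tube.

Call:
apply_moves([
  [[-35,0,0],0,-0.4],
  [[-80,0,0],0,-0.4],
  [[-125,-1,0],0,-0.4],
  [[-165,-1,0],0,-0.4],
  [[-186,-1,0],0,-0.4],
])

```text
time_s: 7.65
tool_pos: [0.5358, -0.1805, 0.2141]
orientation: [-179.5, 0.2, 89.3]
force: [-0.5, -0.3, 0.2]
width: 0.0599
```

Call:
apply_moves([
  [[0,0,0],0,-0.4],
  [[0,0,0],0,-0.4],
])

```text
time_s: 7.85
tool_pos: [0.5345, -0.1804, 0.2124]
orientation: [-179.3, 0.1, 89.2]
force: [-0.4, -0.4, 0.2]
width: 0.0598
```

```bash
python3 - <<'E'
from h import *
rel(.5385,-.181,.116,90)
c=cam('side'); u,v=map(int,proj(c,(.538,-.18,.15))); cv2.imwrite('pics/e.png',cv2.resize(c['color'][v-70:v+60,u-80:u+80,::-1],None,fx=4,fy=4,interpolation=2))
c=cam('top')
m=mask(c,(180,220,190,230),*COL['blue']);p=np.argwhere(m)[:,::-1]
e=cv2.fitEllipse(cv2.convexHull(p.astype(np.float32)))if len(p)>5 else None;print(len(p),e)
if e: print(onz(c,*e[0],.070))
E
```

```text
shift [-0.3  5.1 96.3] turn -0.7816629799810642
160 ((193.7144775390625, 205.89816284179688), (23.200435638427734, 23.833650588989258), 82.19957733154297)
[0.54226358 0.18800105 0.07      ]
```

View pics/e.png

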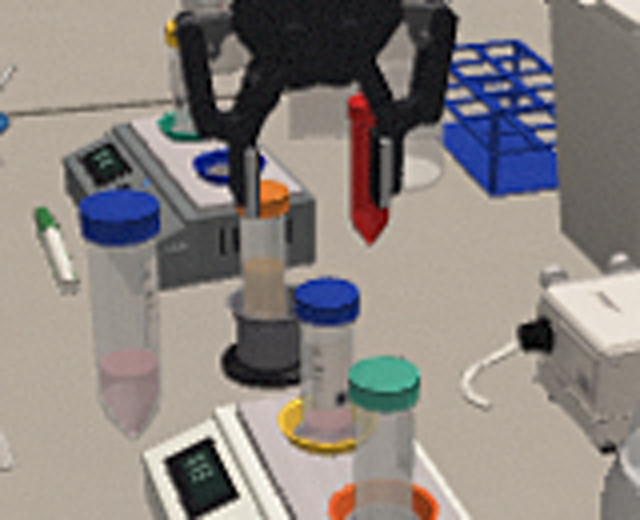

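The jaws are centred at ≈(317,180), with the small blue cap at (327,300), so the +5 mm x correction fits. Blue ring refined to (0.542, 0.188).

Call:
apply_moves([
  [[0,5,10],0,-0.4],
  [[0,5,40],0,-0.4],
  [[0,5,70],0,-0.4],
  [[0,5,88],0,-0.4],
  [[0,5,90],0,-0.4],
])

```text
time_s: 8.45
tool_pos: [0.5378, -0.1759, 0.1196]
orientation: [-179.1, -0.1, 89.6]
force: [-0.3, -0.1, -0.4]
width: 0.0596
```

```bash
python3 -c "
from h import *
rel(.5385,-.181,.116,90);print(read_state()['force'])"
```

```text
shift [-5.1  0.7  3.6] turn -0.4168356834368865
[-0.31039392 -0.0538863  -0.36370277]
```

Call:
apply_moves([
  [[-5,1,3],0,-0.4],
  [[-5,1,3],0,-0.4],
  [[-5,1,3],0,1],
  [[-5,1,3],0,1],
  [[-5,1,3],0,1],
])

```text
time_s: 8.95
tool_pos: [0.5399, -0.1811, 0.1178]
orientation: [-179.3, -0.0, 89.6]
force: [0.7, 0.7, 2.9]
width: 0.0281
```

Call:
apply_moves([
  [[0,0,0],0,1],
  [[0,0,-10],0,1],
  [[0,0,-35],0,1],
  [[0,0,-65],0,1],
  [[0,0,-95],0,1],
])

```text
time_s: 9.45
tool_pos: [0.5406, -0.1811, 0.2141]
orientation: [-179.2, -0.0, 89.6]
force: [-0.1, -0.3, -0.7]
width: 0.0281
```

```bash
python3 - <<'E'
from h import *
print(read_state()['force'],read_state()['width'])
rel(.555,.188,.245,90)
c=cam('side'); u,v=map(int,proj(c,(.538,-.18,.15))); cv2.imwrite('pics/f.png',cv2.resize(c['color'][v-70:v+60,u-80:u+80,::-1],None,fx=4,fy=4,interpolation=2))
E
```

```text
[-0.11165665 -0.30839453 -0.71590534] 0.02806114268020404
shift [369.2  11.2 -30.9] turn -0.4246025002190379
```

View pics/f.png

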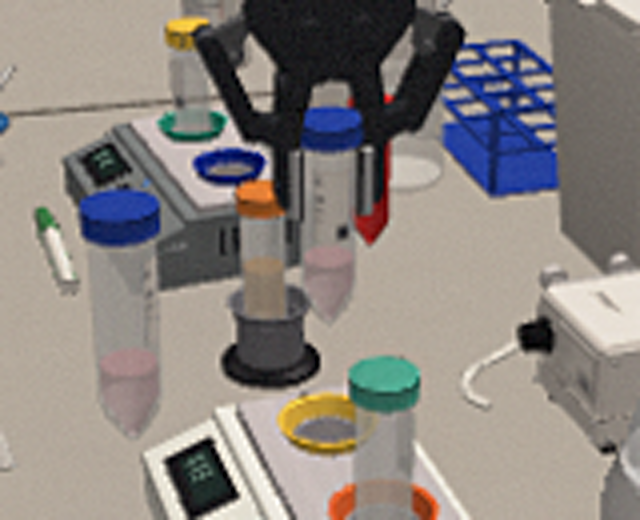

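Blue is lifted cleanly, foot at (328,320). Raising over the parked tube and moving to the blue ring.

Call:
apply_moves([
  [[5,3,-25],0,1],
  [[35,8,-30],0,1],
  [[80,11,-30],0,1],
  [[125,11,-30],0,1],
  [[170,11,-30],0,1],
])

```text
time_s: 10.0
tool_pos: [0.5559, -0.0108, 0.2501]
orientation: [-179.7, 0.1, 89.5]
force: [0.1, -0.0, -0.5]
width: 0.0284
```

```bash
python3 -c "
from h import *
rel(.5422,.188,.24,90)"
```

```text
shift [198.7 -15.4   9.9] turn -0.4860872676308645
```

Call:
apply_moves([
  [[45,-1,2],0,1],
  [[90,-5,5],0,1],
  [[135,-10,8],0,1],
  [[175,-14,10],0,1],
  [[196,-15,10],0,1],
])

```text
time_s: 10.5
tool_pos: [0.5409, 0.1902, 0.2401]
orientation: [-179.7, -0.0, 89.8]
force: [-0.4, -0.2, -1.3]
width: 0.0278
```

Call:
apply_moves([
  [[0,0,0],0,1],
  [[0,0,0],0,1],
])

```text
time_s: 10.7
tool_pos: [0.5406, 0.1903, 0.2403]
orientation: [-179.7, 0.0, 89.9]
force: [-0.3, -1.7, 0.3]
width: 0.0278
```

```bash
python3 - <<'E'
from h import *
print(read_state()['force'],read_state()['orientation'])
rel(.5422,.188,.119,90)
c=cam('top')
for n,b in dict(yellow=(340,395,190,230)).items():
    p=np.argwhere(mask(c,b,*COL[n]))[:,::-1]; e=cv2.fitEllipse(cv2.convexHull(p.astype(np.float32))); print(n,e,onz(c,*e[0],.07).round(4))
E
```

```text
[-0.27982085 -1.65891505  0.25846069] [-1.79677778e+02  7.56217114e-04  8.99013674e+01]
shift [ -2.3   2.3 121.3] turn -0.0986326053427149
yellow ((366.75830078125, 210.52215576171875), (23.950298309326172, 24.47804832458496), 98.33683776855469) [ 0.5387 -0.1821  0.07  ]
```

Call:
apply_moves([
  [[-2,2,15],0,1],
  [[-2,2,40],0,1],
  [[-2,2,62],0,1],
  [[-2,2,70],0,1],
  [[-2,2,70],0,1],
])

```text
time_s: 11.25
tool_pos: [0.5418, 0.1845, 0.1684]
orientation: [-179.5, 0.2, 89.6]
force: [-0.6, -0.8, -0.3]
width: 0.0277
```

```bash
python3 - <<'E'
from h import *
rel(.5422,.188,.119,90)
c=cam('side'); u,v=map(int,proj(c,(.542,.188,.10))); cv2.imwrite('pics/g.png',cv2.resize(c['color'][v-60:v+60,u-70:u+70,::-1],None,fx=4,fy=4,interpolation=2))
E
```

```text
shift [ 3.6  0.8 49.4] turn -0.3689417250247402
```

View pics/g.png

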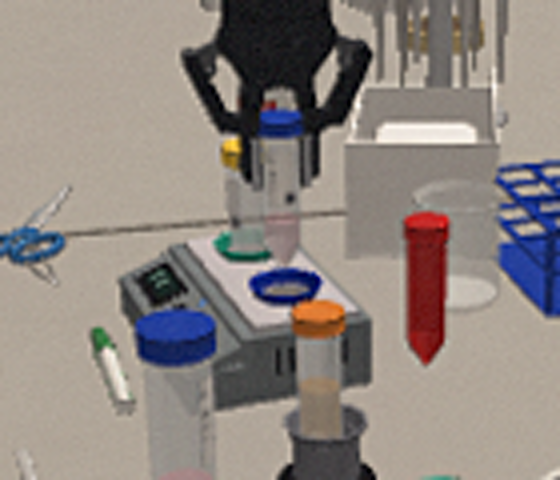

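The tube hangs straight above the blue ring: foot at (284,262), ring centre at (285,286). Inserting.

Call:
apply_moves([
  [[4,1,10],0,1],
  [[4,1,22],0,1],
  [[4,1,34],0,1],
  [[4,1,42],0,1],
  [[4,1,44],0,1],
])

```text
time_s: 11.8
tool_pos: [0.5424, 0.1889, 0.1241]
orientation: [-179.5, 0.1, 89.7]
force: [0.6, 0.3, -0.5]
width: 0.0283
```

```bash
python3 -c "
from h import *
rel(.5422,.188,.118,90);print(read_state()['force'])"
```

```text
shift [-0.9 -0.1  6.1] turn -0.3325182861053122
[ 0.58463653  0.2713934  -0.49892164]
```

Next: lower 6 mm, release, retreat to z ≈0.215.

Call:
apply_moves([
  [[-1,0,4],0,1],
  [[-1,0,6],0,1],
  [[-1,0,6],0,-0.4],
  [[-1,0,6],0,-0.4],
  [[-1,0,6],0,-0.4],
])

```text
time_s: 12.3
tool_pos: [0.5427, 0.188, 0.1185]
orientation: [-179.5, 0.1, 89.7]
force: [0.7, 0.7, 0.0]
width: 0.0597
```

Call:
apply_moves([
  [[0,0,-20],0,-0.4],
  [[0,0,-50],0,-0.4],
  [[0,0,-80],0,-0.4],
  [[0,0,-97],0,-0.4],
  [[0,0,-100],0,-0.4],
])

```text
time_s: 12.8
tool_pos: [0.5452, 0.1888, 0.2215]
orientation: [-179.8, 0.0, 89.7]
force: [-0.1, -0.2, 0.3]
width: 0.0598
```

```bash
python3 - <<'E'
from h import *
rel(.527,.275,.215,90)
c=cam('side'); u,v=map(int,proj(c,(.542,.188,.10))); cv2.imwrite('pics/i.png',cv2.resize(c['color'][v-60:v+60,u-70:u+70,::-1],None,fx=4,fy=4,interpolation=2))
E
```

```text
shift [ 86.1 -18.7   6.5] turn -0.33959650202228886
```

View pics/i.png

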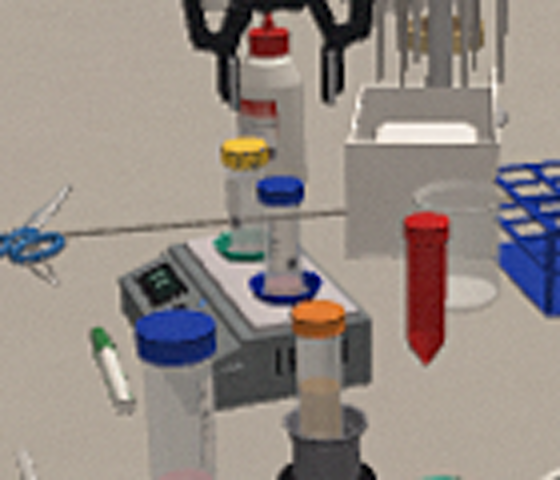

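Blue stands in the blue ring (cap (281,190), upright). Next, yellow.

Call:
apply_moves([
  [[30,-6,2],0,-0.4],
  [[65,-14,5],0,-0.4],
  [[84,-18,6],0,-0.4],
  [[86,-19,6],0,-0.4],
  [[86,-19,6],0,-0.4],
])

```text
time_s: 13.35
tool_pos: [0.5252, 0.2744, 0.213]
orientation: [-179.6, 0.1, 89.7]
force: [1.3, -0.5, -0.1]
width: 0.06
```

```bash
python3 - <<'E'
from h import *
rel(.527,.275,.117,90)
c=cam('side'); u,v=map(int,proj(c,(.527,.275,.15))); cv2.imwrite('pics/j.png',cv2.resize(c['color'][v-60:v+60,u-70:u+70,::-1],None,fx=4,fy=4,interpolation=2))
E
```

```text
shift [ 0.9  2.5 96. ] turn -0.2633648933989434
```

View pics/j.png

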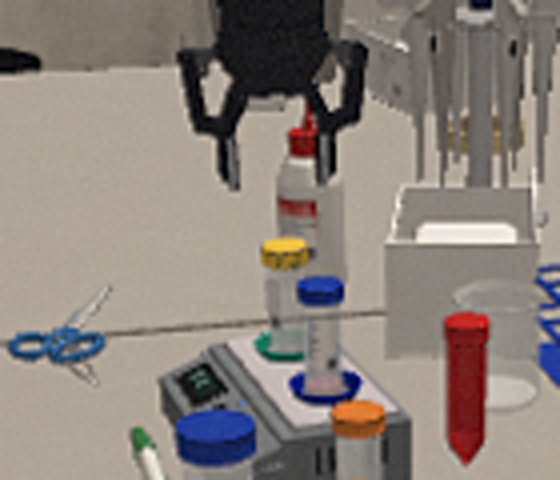

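The jaws (centre 279) sit over the yellow cap (284,253). Descending with +3 x.

Call:
apply_moves([
  [[1,3,12],0,-0.4],
  [[1,3,40],0,-0.4],
  [[1,3,70],0,-0.4],
  [[1,3,88],0,-0.4],
  [[1,3,90],0,-0.4],
])

```text
time_s: 13.9
tool_pos: [0.5267, 0.271, 0.1196]
orientation: [-179.4, 0.4, 89.5]
force: [0.4, -0.9, 0.5]
width: 0.0597
```

```bash
python3 -c "
from h import *
rel(.527,.275,.117,90);print(read_state()['force'])"
```

```text
shift [4.  0.3 2.5] turn -0.4999101352510138
[ 0.39874147 -0.89144887  0.54000965]
```

Call:
apply_moves([
  [[4,0,2],0,-0.4],
  [[4,0,2],0,-0.4],
  [[4,0,2],0,1],
  [[4,0,2],0,1],
  [[4,0,2],0,1],
])

```text
time_s: 14.4
tool_pos: [0.5274, 0.2753, 0.1186]
orientation: [-179.5, 0.3, 89.5]
force: [0.7, -0.6, 2.6]
width: 0.0282
```

Call:
apply_moves([
  [[0,0,0],0,1],
  [[0,0,-10],0,1],
  [[0,0,-40],0,1],
  [[0,0,-80],0,1],
  [[0,0,-115],0,1],
])

```text
time_s: 14.9
tool_pos: [0.5285, 0.276, 0.2358]
orientation: [-179.5, 0.3, 89.5]
force: [1.2, 0.1, -0.6]
width: 0.0282
```

```bash
python3 - <<'E'
from h import *
print(read_state()['force'],read_state()['width'])
rel(.555,0,.26,90)
c=cam('side'); u,v=map(int,proj(c,(.527,.275,.15))); cv2.imwrite('pics/k.png',cv2.resize(c['color'][v-60:v+60,u-70:u+70,::-1],None,fx=4,fy=4,interpolation=2))
E
```

```text
[ 1.19049088  0.0771723  -0.58593217] 0.028187699632006156
shift [-275.9   28.7  -22.9] turn -0.4975556718052019
```

View pics/k.png

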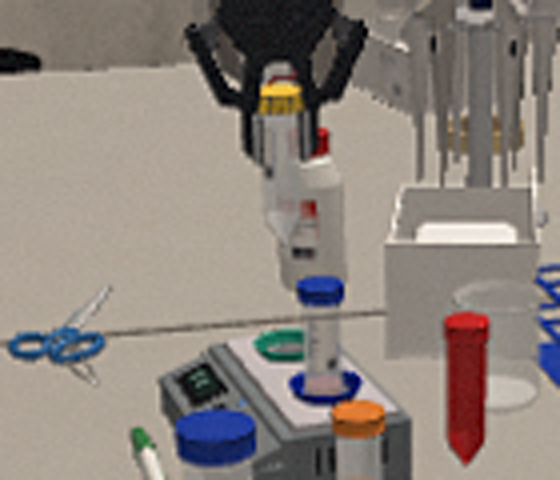

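Yellow is held upright, foot (282,235). Raising clear of the blue tube, then heading to the yellow ring.

Call:
apply_moves([
  [[0,0,-20],0,1],
  [[0,2,-35],0,1],
  [[-25,8,-38],0,1],
  [[-70,16,-38],0,1],
  [[-115,24,-38],0,1],
])

```text
time_s: 15.45
tool_pos: [0.5546, 0.1622, 0.2815]
orientation: [180.0, -0.0, 89.6]
force: [1.2, -0.2, -0.0]
width: 0.0281
```

```bash
python3 -c "
from h import *
rel(.553,-.06,.26,90)"
```

```text
shift [-222.2   -0.3   21.4] turn -0.35237028743131305
```

Call:
apply_moves([
  [[-45,0,5],0,1],
  [[-90,0,10],0,1],
  [[-135,0,15],0,1],
  [[-180,0,20],0,1],
  [[-225,0,22],0,1],
])

```text
time_s: 15.95
tool_pos: [0.5528, -0.0644, 0.2596]
orientation: [179.9, -0.0, 89.7]
force: [0.9, 0.5, -1.3]
width: 0.0276
```

```bash
python3 -c "
from h import *
rel(.5387,-.1815,.23,90)"
```

```text
shift [-117.2  -13.4   29.6] turn -0.3378648030659406
```

Call:
apply_moves([
  [[-40,-4,8],0,1],
  [[-80,-9,18],0,1],
  [[-108,-12,27],0,1],
  [[-115,-13,30],0,1],
  [[-115,-13,30],0,1],
])

```text
time_s: 16.45
tool_pos: [0.5385, -0.1805, 0.2294]
orientation: [180.0, -0.0, 89.5]
force: [-0.1, 0.9, -0.1]
width: 0.0284
```

```bash
python3 - <<'E'
from h import *
rel(.5387,-.1815,.119,90)
c=cam('top')
p=np.argwhere(mask(c,(145,170,195,230),*COL['green']))[:,::-1]; e=cv2.fitEllipse(cv2.convexHull(p.astype(np.float32))); print(e,onz(c,*e[0],.07).round(4))
E
```

```text
shift [ -1.1   0.2 110.4] turn -0.5003517791477066
((152.54530334472656, 212.3179931640625), (24.102130889892578, 24.523662567138672), 19.370798110961914) [0.5269 0.2761 0.07  ]
```

Call:
apply_moves([
  [[-1,0,15],0,1],
  [[-1,0,38],0,1],
  [[-1,0,56],0,1],
  [[-1,0,60],0,1],
  [[-1,0,60],0,1],
])

```text
time_s: 17.0
tool_pos: [0.5391, -0.178, 0.1688]
orientation: [-180.0, -0.1, 89.8]
force: [1.0, 0.2, 0.7]
width: 0.0282
```

```bash
python3 - <<'E'
from h import *
rel(.5387,-.1815,.119,90)
c=cam('side'); u,v=map(int,proj(c,(.54,-.18,.10))); cv2.imwrite('pics/l.png',cv2.resize(c['color'][v-70:v+50,u-70:u+70,::-1],None,fx=4,fy=4,interpolation=2))
E
```

```text
shift [-3.6 -0.3 49.8] turn -0.23117686635390555
```

View pics/l.png

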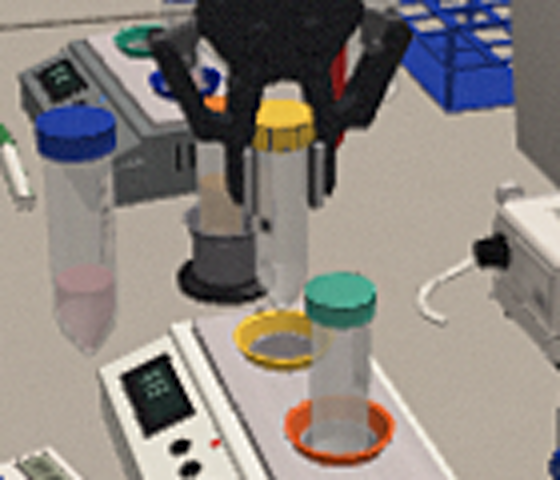

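Yellow's foot (283,300) is over the yellow ring (283,338). Inserting.

Call:
apply_moves([
  [[-3,0,10],0,1],
  [[-3,0,22],0,1],
  [[-3,0,34],0,1],
  [[-3,0,42],0,1],
  [[-3,0,44],0,1],
])

```text
time_s: 17.55
tool_pos: [0.5387, -0.1812, 0.1241]
orientation: [-179.9, -0.1, 89.7]
force: [0.5, -0.6, -0.3]
width: 0.0286
```

```bash
python3 -c "
from h import *
rel(.5387,-.1815,.119,90);print(read_state()['force'])"
```

```text
shift [-0.4  0.1  5.1] turn -0.2639977726001064
[ 0.4867512  -0.55930147 -0.34388341]
```

Call:
apply_moves([
  [[0,0,4],0,1],
  [[0,0,5],0,1],
  [[0,0,5],0,-0.4],
  [[0,0,5],0,-0.4],
  [[0,0,5],0,-0.4],
])

```text
time_s: 18.05
tool_pos: [0.539, -0.1812, 0.1195]
orientation: [-180.0, -0.1, 89.7]
force: [0.2, 0.0, -0.4]
width: 0.0597
```

Call:
apply_moves([
  [[0,0,-20],0,-0.4],
  [[0,0,-50],0,-0.4],
  [[0,0,-80],0,-0.4],
  [[0,0,-95],0,-0.4],
  [[0,0,-97],0,-0.4],
])

```text
time_s: 18.55
tool_pos: [0.5407, -0.182, 0.2193]
orientation: [179.7, -0.1, 89.7]
force: [0.6, -0.0, 0.1]
width: 0.0597
```

```bash
python3 - <<'E'
from h import *
rel(.5473,-.270,.215,90)
c=cam('side'); u,v=map(int,proj(c,(.54,-.18,.10))); cv2.imwrite('pics/m.png',cv2.resize(c['color'][v-70:v+50,u-70:u+70,::-1],None,fx=4,fy=4,interpolation=2))
E
```

```text
shift [-87.9   7.    4.2] turn -0.26799956495989363
```

View pics/m.png

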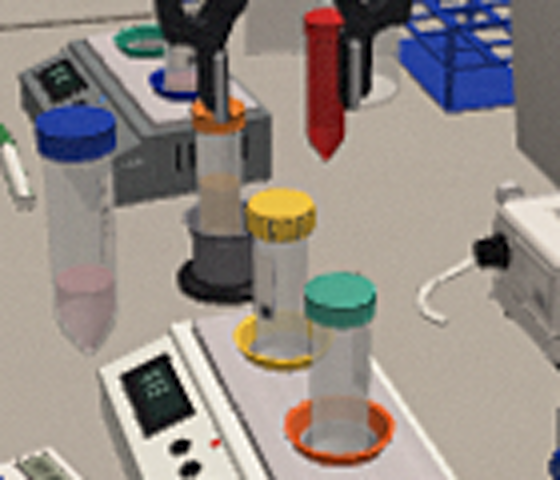

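Yellow is seated (cap (281,205)), and blue can be seen still in the blue ring. Next, green.

Call:
apply_moves([
  [[-30,2,1],0,-0.4],
  [[-65,5,3],0,-0.4],
  [[-85,7,4],0,-0.4],
  [[-88,7,4],0,-0.4],
  [[-88,7,4],0,-0.4],
])

```text
time_s: 19.1
tool_pos: [0.5456, -0.2697, 0.2124]
orientation: [180.0, -0.1, 89.7]
force: [0.3, 0.8, -0.6]
width: 0.0594
```

```bash
python3 - <<'E'
from h import *
rel(.5473,-.270,.117,90)
c=cam('side'); u,v=map(int,proj(c,(.547,-.27,.15))); cv2.imwrite('pics/n.png',cv2.resize(c['color'][v-70:v+50,u-70:u+70,::-1],None,fx=4,fy=4,interpolation=2))
E
```

```text
shift [-0.5  1.7 95.4] turn -0.3391067654995368
```

View pics/n.png

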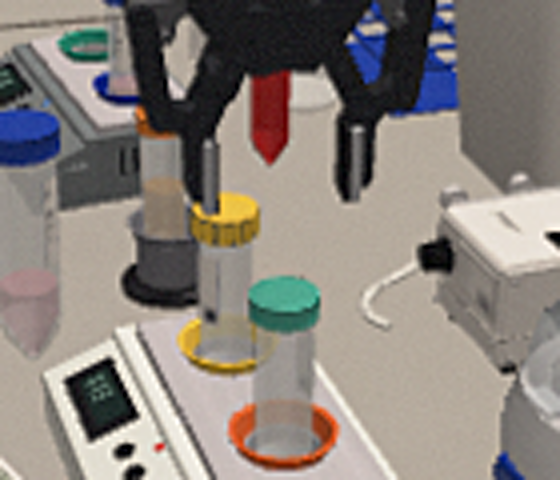

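The jaws (centre ≈281) are over the green cap (284,300). Descending.

Call:
apply_moves([
  [[-1,2,12],0,-0.4],
  [[-1,2,40],0,-0.4],
  [[-1,2,70],0,-0.4],
  [[-1,2,87],0,-0.4],
  [[-1,2,89],0,-0.4],
])

```text
time_s: 19.65
tool_pos: [0.5462, -0.2663, 0.12]
orientation: [-179.7, -0.4, 89.9]
force: [-0.6, 0.8, -0.2]
width: 0.0595
```

```bash
python3 -c "
from h import *
rel(.5473,-.270,.117,90);print(read_state()['force'])"
```

```text
shift [-3.8  1.1  3. ] turn -0.11132163530538719
[-0.62802612  0.81249225 -0.21236681]
```

```bash
python3 -c "
from h import *
rel(.5473,-.270,.117,90);s=read_state();print(s['force'],s['time_s'],s['width'],s['tool_pos'])"
```

```text
shift [-3.8  1.1  3. ] turn -0.11132163530538719
[-0.62802612  0.81249225 -0.21236681] 19.65 0.05947875520583738 [ 0.54624707 -0.26625692  0.11999625]
```

The state hasn't changed, so I'll correct and grip.

Call:
apply_moves([
  [[-4,1,2],0,-0.4],
  [[-4,1,2],0,-0.4],
  [[-4,1,2],0,1],
  [[-4,1,2],0,1],
  [[-4,1,2],0,1],
])

```text
time_s: 20.15
tool_pos: [0.548, -0.2706, 0.1191]
orientation: [-179.8, -0.3, 89.9]
force: [-0.9, -0.2, 2.8]
width: 0.0279
```

Call:
apply_moves([
  [[0,0,0],0,1],
  [[0,0,-10],0,1],
  [[0,0,-40],0,1],
  [[0,0,-80],0,1],
  [[0,0,-115],0,1],
])

```text
time_s: 20.65
tool_pos: [0.5482, -0.2714, 0.2362]
orientation: [-179.8, -0.3, 89.9]
force: [0.4, 0.9, 0.1]
width: 0.028
```

```bash
python3 - <<'E'
from h import *
print(read_state()['force'],read_state()['width'])
rel(.56,0,.275,90)
c=cam('side'); u,v=map(int,proj(c,(.547,-.27,.15))); cv2.imwrite('pics/o.png',cv2.resize(c['color'][v-90:v+50,u-70:u+70,::-1],None,fx=4,fy=4,interpolation=2))
E
```

```text
[0.43261753 0.94899136 0.05150271] 0.028023851605902334
shift [271.6  11.1 -37.4] turn -0.12734428794405517
```

View pics/o.png

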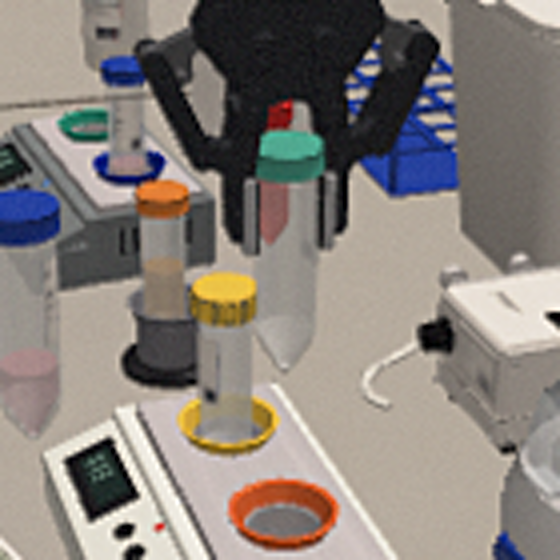

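Green is held upright (foot (287,368)), with blue, yellow and orange all standing. Raising and carrying it over the others.

Call:
apply_moves([
  [[0,0,-20],0,1],
  [[0,1,-36],0,1],
  [[25,3,-40],0,1],
  [[70,7,-40],0,1],
  [[115,10,-40],0,1],
])

```text
time_s: 21.2
tool_pos: [0.5613, -0.1579, 0.2841]
orientation: [179.6, -0.1, 89.7]
force: [0.4, -0.1, -1.0]
width: 0.0279
```

Call:
apply_moves([
  [[45,0,0],0,1],
  [[90,0,0],0,1],
  [[135,0,0],0,1],
  [[180,0,0],0,1],
  [[225,0,0],0,1],
])

```text
time_s: 21.7
tool_pos: [0.5622, 0.0687, 0.2852]
orientation: [179.5, -0.1, 89.7]
force: [0.4, -0.0, -0.5]
width: 0.0282
```

```bash
python3 -c "
from h import *
rel(.527,.2755,.26,90);s=read_state();print(s['force'],s['time_s'],s['tool_pos'])"
```

```text
shift [206.5 -36.6  25.1] turn -0.31749001873728844
[ 0.36039015 -0.04623331 -0.51229307] 21.7 [0.56224702 0.0687296  0.28515696]
```

Call:
apply_moves([
  [[45,-5,0],0,1],
  [[90,-12,0],0,1],
  [[135,-22,0],0,1],
  [[180,-31,5],0,1],
  [[203,-36,10],0,1],
])

```text
time_s: 22.2
tool_pos: [0.5255, 0.2773, 0.2758]
orientation: [179.5, -0.2, 90.0]
force: [-0.7, -0.4, -0.1]
width: 0.0279
```

```bash
python3 -c "
from h import *
rel(.527,.2755,.23,90);s=read_state();print(s['force'],s['time_s'],s['tool_pos'])"
```

```text
shift [-2.   1.1 45.8] turn -0.0047847170849308895
[-0.71025758 -0.35540589 -0.06482873] 22.2 [0.52549814 0.27728052 0.27576286]
```

Call:
apply_moves([
  [[-2,1,15],0,1],
  [[-2,1,45],0,1],
  [[-2,1,80],0,1],
  [[-2,1,102],0,1],
  [[-2,1,104],0,1],
])

```text
time_s: 22.7
tool_pos: [0.5253, 0.2744, 0.1688]
orientation: [179.8, -0.0, 90.0]
force: [-1.0, -0.2, 0.8]
width: 0.0284
```

```bash
python3 - <<'E'
from h import *
rel(.527,.2755,.120,90)
c=cam('side'); u,v=map(int,proj(c,(.527,.275,.10))); cv2.imwrite('pics/p.png',cv2.resize(c['color'][v-70:v+50,u-70:u+70,::-1],None,fx=4,fy=4,interpolation=2))
c=cam('top')
p=np.argwhere(mask(c,(390,432,185,230),*COL['ringorange']))[:,::-1]; e=cv2.fitEllipse(cv2.convexHull(p.astype(np.float32))); print(e,onz(c,*e[0],.07).round(4))
E
```

```text
shift [ 1.1  1.6 48.8] turn -0.00998586218025821
((408.928466796875, 207.14306640625), (22.93511390686035, 23.565271377563477), 93.76866912841797) [ 0.5475 -0.2717  0.07  ]
```

View pics/p.png

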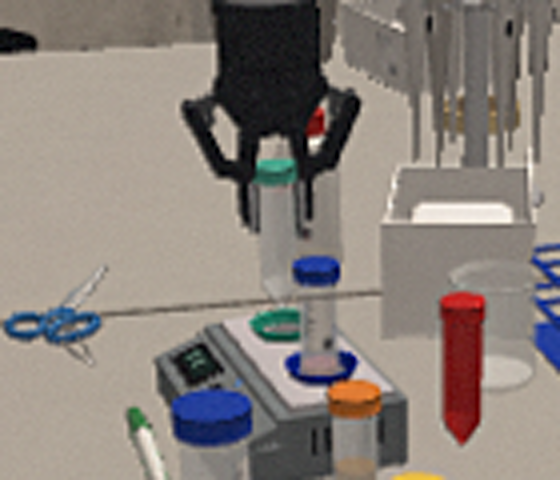

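Green's foot (280,300) is over the green ring (279,324). Inserting. Orange ring refined to (0.5475, -0.271).

Call:
apply_moves([
  [[1,2,10],0,1],
  [[1,2,22],0,1],
  [[1,2,34],0,1],
  [[1,2,42],0,1],
  [[1,2,44],0,1],
])

```text
time_s: 23.3
tool_pos: [0.5289, 0.2762, 0.1264]
orientation: [179.6, -0.1, 90.0]
force: [-0.1, -0.2, -0.6]
width: 0.0278
```

```bash
python3 -c "
from h import *
rel(.527,.2755,.119,90);s=read_state();print(s['force'],s['time_s'],s['tool_pos'])"
```

```text
shift [-0.7 -1.9  7.4] turn -0.018116806929583618
[-0.05832358 -0.15603352 -0.61108612] 23.3 [0.52889168 0.27619598 0.12636968]
```

Call:
apply_moves([
  [[-1,-2,5],0,1],
  [[-1,-2,7],0,1],
  [[-1,-2,7],0,-0.4],
  [[-1,-2,7],0,-0.4],
  [[-1,-2,7],0,-0.4],
])

```text
time_s: 23.8
tool_pos: [0.5272, 0.2753, 0.1197]
orientation: [179.6, -0.1, 90.0]
force: [-0.9, -1.3, 0.2]
width: 0.06
```

Call:
apply_moves([
  [[0,0,-20],0,-0.4],
  [[0,0,-55],0,-0.4],
  [[0,0,-90],0,-0.4],
  [[0,0,-105],0,-0.4],
  [[0,0,-107],0,-0.4],
])

```text
time_s: 24.3
tool_pos: [0.5278, 0.2758, 0.2293]
orientation: [179.4, -0.3, 90.0]
force: [0.4, 0.3, -0.1]
width: 0.0599
```

```bash
python3 - <<'E'
from h import *
rel(.538,.009,.22,90)
c=cam('side'); u,v=map(int,proj(c,(.527,.275,.10))); cv2.imwrite('pics/q.png',cv2.resize(c['color'][v-70:v+50,u-70:u+70,::-1],None,fx=4,fy=4,interpolation=2))
E
```

```text
shift [-266.9   10.2    8. ] turn -0.019637410041781322
```

View pics/q.png

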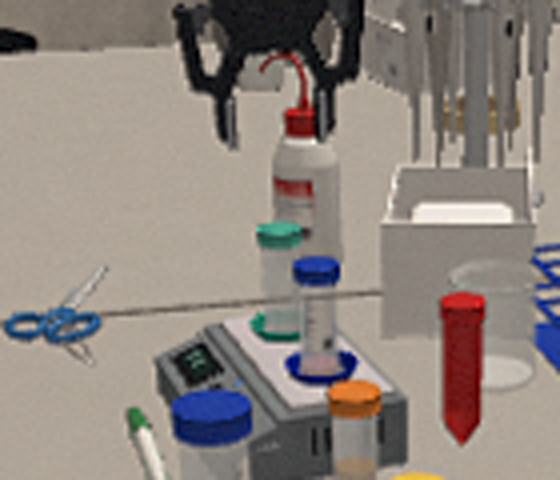

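Green is seated (cap (279,235)). Now orange, from the stand.

Call:
apply_moves([
  [[-40,3,0],0,-0.4],
  [[-85,6,0],0,-0.4],
  [[-130,8,0],0,-0.4],
  [[-175,10,3],0,-0.4],
  [[-220,10,5],0,-0.4],
])

```text
time_s: 24.85
tool_pos: [0.5356, 0.0534, 0.2198]
orientation: [179.7, -0.2, 90.0]
force: [1.0, -0.0, 0.8]
width: 0.0597
```

```bash
python3 -c "
from h import *
rel(.538,.009,.215,90)"
```

```text
shift [-44.4   2.4   4.6] turn -0.008314185375837724
```

Call:
apply_moves([
  [[-25,1,2],0,-0.4],
  [[-42,2,4],0,-0.4],
  [[-44,2,4],0,-0.4],
  [[-44,2,4],0,-0.4],
  [[-44,2,4],0,-0.4],
])

```text
time_s: 25.35
tool_pos: [0.5372, 0.0111, 0.2149]
orientation: [179.7, -0.2, 90.1]
force: [-0.3, 0.8, -0.2]
width: 0.0593
```

```bash
python3 - <<'E'
from h import *
rel(.538,.009,.094,90)
c=cam('side'); u,v=map(int,proj(c,(.538,.009,.1))); cv2.imwrite('pics/r.png',cv2.resize(c['color'][v-70:v+60,u-80:u+80,::-1],None,fx=4,fy=4,interpolation=2))
E
```

```text
shift [ -2.6   0.2 120.9] turn 0.11036257357096702
```

View pics/r.png

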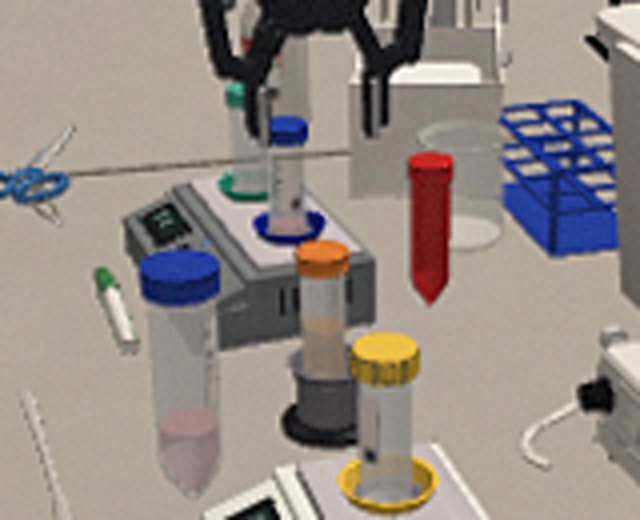

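The jaws (centre ≈318) are above the orange cap (322,258). Descending.

Call:
apply_moves([
  [[-2,1,15],0,-0.4],
  [[-2,1,50],0,-0.4],
  [[-2,1,85],0,-0.4],
  [[-2,1,110],0,-0.4],
  [[-2,1,113],0,-0.4],
])

```text
time_s: 25.9
tool_pos: [0.5363, 0.0112, 0.0991]
orientation: [-179.9, -0.2, 90.3]
force: [-0.9, -0.1, -0.4]
width: 0.0601
```

```bash
python3 -c "
from h import *
rel(.538,.009,.094,90);print(read_state()['force'])"
```

```text
shift [-2.2  1.7  5. ] turn 0.26962691454295395
[-0.9114827  -0.11605882 -0.44835344]
```

Call:
apply_moves([
  [[-2,2,4],0,-0.4],
  [[-2,2,5],0,-0.4],
  [[-2,2,5],0,1],
  [[-2,2,5],0,1],
  [[-2,2,5],0,1],
])

```text
time_s: 26.4
tool_pos: [0.5391, 0.0093, 0.0953]
orientation: [180.0, -0.2, 90.3]
force: [0.1, 0.2, 4.5]
width: 0.0282
```

Call:
apply_moves([
  [[0,0,0],0,1],
  [[0,0,-15],0,1],
  [[0,0,-60],0,1],
  [[0,0,-105],0,1],
  [[0,0,-145],0,1],
])

```text
time_s: 26.9
tool_pos: [0.539, 0.0086, 0.2423]
orientation: [179.9, -0.2, 90.3]
force: [1.7, 0.3, -0.7]
width: 0.0282
```

```bash
python3 - <<'E'
from h import *
print(read_state()['force'],read_state()['width'])
rel(.5475,-.271,.27,90)
c=cam('side'); u,v=map(int,proj(c,(.538,.009,.1))); cv2.imwrite('pics/s.png',cv2.resize(c['color'][v-90:v+60,u-80:u+80,::-1],None,fx=3.5,fy=3.5,interpolation=2))
E
```

```text
[ 1.66762346  0.2735726  -0.65631832] 0.028161566144410597
shift [-279.5    7.3  -28.8] turn 0.2532341516948122
```

View pics/s.png

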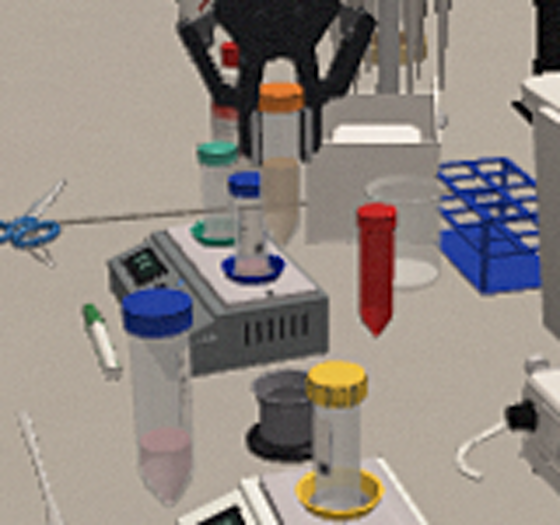

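Orange is held and the stand is empty. Raising 30 mm more and carrying it past yellow.

Call:
apply_moves([
  [[-5,3,-20],0,1],
  [[-35,8,-35],0,1],
  [[-80,12,-38],0,1],
  [[-125,12,-38],0,1],
  [[-170,12,-38],0,1],
])

```text
time_s: 27.45
tool_pos: [0.5551, -0.163, 0.2869]
orientation: [179.3, -0.3, 90.3]
force: [0.6, -0.1, -0.6]
width: 0.0281
```

```bash
python3 -c "
from h import *
rel(.5475,-.271,.27,90)"
```

```text
shift [-108.    -8.3   16.3] turn 0.2827422009326028
```

Call:
apply_moves([
  [[-40,-3,0],0,1],
  [[-80,-6,5],0,1],
  [[-103,-8,12],0,1],
  [[-107,-8,16],0,1],
  [[-107,-8,16],0,1],
])

```text
time_s: 27.95
tool_pos: [0.547, -0.2704, 0.2691]
orientation: [179.4, -0.3, 90.2]
force: [0.1, 0.4, -0.2]
width: 0.0278
```

```bash
python3 -c "
from h import *
rel(.5475,-.271,.17,90)"
```

```text
shift [-1.1 -0.6 99.1] turn 0.17692904409386756
```

Call:
apply_moves([
  [[-2,0,15],0,1],
  [[-2,0,45],0,1],
  [[-3,0,78],0,1],
  [[-3,0,97],0,1],
  [[-3,0,99],0,1],
])

```text
time_s: 28.45
tool_pos: [0.5465, -0.2696, 0.1662]
orientation: [179.7, -0.5, 90.3]
force: [0.1, 0.3, -0.5]
width: 0.0281
```

```bash
python3 - <<'E'
from h import *
rel(.5475,-.271,.12,90)
c=cam('side'); u,v=map(int,proj(c,(.547,-.27,.12))); cv2.imwrite('pics/t.png',cv2.resize(c['color'][v-70:v+60,u-70:u+70,::-1],None,fx=4,fy=4,interpolation=2))
E
```

```text
shift [-1.8  0.8 46.2] turn 0.3353558002678483
```

View pics/t.png

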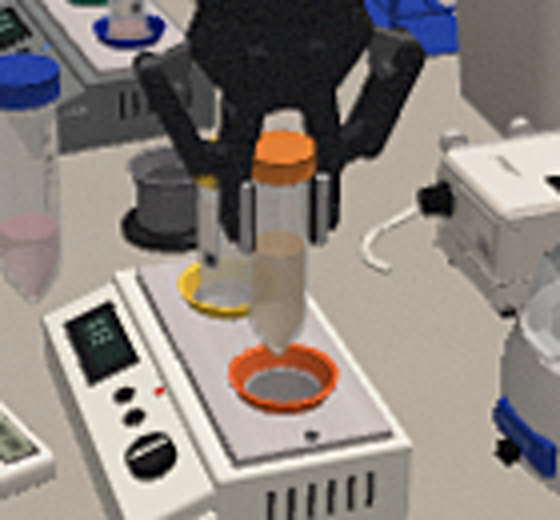

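Orange's foot (278,350) is slightly left of the ring centre (284,376), so I'll add +2 mm x and insert.

Call:
apply_moves([
  [[-1,2,8],0,1],
  [[-1,2,20],0,1],
  [[-1,2,32],0,1],
  [[-1,2,40],0,1],
  [[-1,2,41],0,1],
])

```text
time_s: 29.0
tool_pos: [0.5488, -0.2707, 0.1253]
orientation: [179.7, -0.5, 90.3]
force: [0.6, 0.5, -0.9]
width: 0.0277
```

```bash
python3 -c "
from h import *
rel(.5475,-.271,.119,90);print(read_state()['force'])"
```

```text
shift [-0.3 -1.3  6.3] turn 0.30763295727945206
[ 0.60697901  0.52193182 -0.89281546]
```

Call:
apply_moves([
  [[0,-1,4],0,1],
  [[0,-1,6],0,1],
  [[0,-1,6],0,-0.4],
  [[0,-1,6],0,-0.4],
  [[0,-1,6],0,-0.4],
])

```text
time_s: 29.5
tool_pos: [0.548, -0.2708, 0.1196]
orientation: [179.7, -0.5, 90.3]
force: [-0.5, -0.3, -0.5]
width: 0.0595
```

Call:
apply_moves([
  [[0,0,-20],0,-0.4],
  [[0,0,-60],0,-0.4],
  [[0,0,-105],0,-0.4],
  [[0,0,-140],0,-0.4],
  [[0,0,-150],0,-0.4],
])

```text
time_s: 30.0
tool_pos: [0.5493, -0.2734, 0.2749]
orientation: [179.2, -0.3, 90.3]
force: [1.1, 0.9, -0.4]
width: 0.0598
```

Call:
apply_moves([
  [[0,0,0],0,-0.4],
  [[0,-40,0],0,-0.4],
  [[0,-80,0],0,-0.4],
  [[0,-110,0],0,-0.4],
  [[0,-110,0],0,-0.4],
])

```text
time_s: 30.5
tool_pos: [0.4342, -0.2742, 0.2717]
orientation: [179.5, -0.4, 90.1]
force: [0.2, -0.6, 0.0]
width: 0.0597
```

```bash
python3 - <<'E'
from h import *
print(read_state()['force'],read_state()['tool_pos'])
c=cam('side'); t=cam('top')
cv2.imwrite('pics/u.png',cv2.resize(c['color'][120:320,210:370,::-1],None,fx=3,fy=3,interpolation=2))
cv2.imwrite('pics/v.png',cv2.resize(t['color'][150:270,110:450,::-1],None,fx=2.3,fy=2.3,interpolation=2))
# cap centres: triangulate, vs ring positions
rings=dict(green=(.5269,.2758),blue=(.5422,.188),yellow=(.5387,-.1818),orange=(.5475,-.2713))
for n,(x,y) in rings.items():
    r=[]
    for cc in(t,c):
        u,v=map(int,proj(cc,(x,y,.145))); m=mask(cc,(u-13,u+13,v-12,v+12),*COL[n]); m=cv2.morphologyEx(m,cv2.MORPH_OPEN,np.ones((5,5),np.uint8))
        k,l,st,ce=cv2.connectedComponentsWithStats(m); r.append((ce[1+np.argmax(st[1:,4])],st[1:,4].max()) if k>1 else None)
    print(n, None if r[0] is None else (onz(t,*r[0][0],.15)[:2]-np.array([x,y])).round(4), r)
    if all(r): print('  tri',tri(t,r[0][0],c,r[1][0]))
E
```

```text
[ 0.15290024 -0.60657866  0.00200772] [ 0.43418448 -0.27424579  0.27169857]
green [-0.0015 -0.0045] [(array([144.30588235, 210.30196078]), np.int32(255)), None]
blue [-0.0012 -0.0037] [(array([188.25847458, 203.22033898]), np.int32(236)), None]
yellow [-0.0013  0.0036] [(array([371.61886792, 208.16981132]), np.int32(265)), (array([301.95744681, 219.90425532]), np.int32(94))]
  tri (array([ 0.53806213, -0.17890482,  0.14659627]), np.float64(0.0007179330206984201))
orange [-0.0024  0.0048] [(array([416.61538462, 205.03238866]), np.int32(247)), (array([316.28448276, 240.6637931 ]), np.int32(116))]
  tri (array([ 0.54666005, -0.26803277,  0.1451188 ]), np.float64(0.0021777876433274335))
```

View pics/u.png

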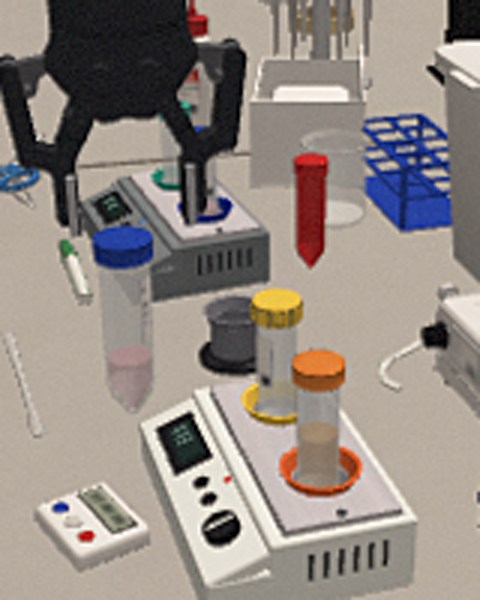

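View pics/v.png

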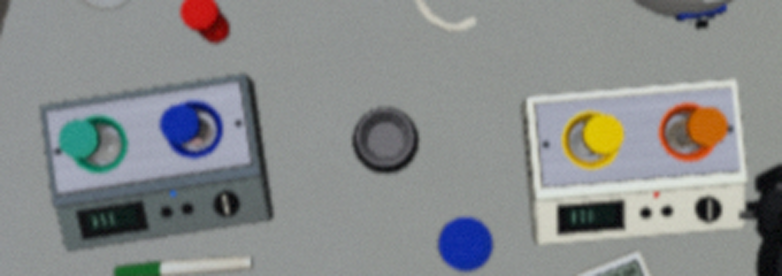

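The final pictures show all four caps over matching rings, all upright, with the stand (385,140) empty. I'll let the arm settle and hand in.

Call:
apply_moves([
  [[0,0,0],0,-0.4],
  [[0,0,0],0,-0.4],
  [[0,0,0],0,-0.4],
  [[0,0,0],0,-0.4],
])

```text
time_s: 31.0
tool_pos: [0.4392, -0.2735, 0.2723]
orientation: [179.3, -0.3, 90.3]
force: [0.2, -0.1, 0.3]
width: 0.0598
```

```bash
python3 -c "
from plant import *
print(read_state()['force'],read_state()['time_s']);print(sign_off())"
```

```text
[ 0.15145971 -0.12455347  0.29534676] 31.0
the job is handed in; nothing more can be done
None
```

All four tubes are exchanged and the job is handed in at 31 s of the 122 s allowed; no verdict was reported. I parked orange in the stand, moved blue, yellow and green to their rings, then moved orange from the stand to its own ring.

**Last checks:**
- **Placement:** the top view put each cap within about 4–6 mm of its ring's axis, against the 15 mm limit.
- **Upright and down:** the pictures show every tube upright and at seated height. For yellow and orange, both views together put the cap's middle at 0.145–0.147 m, which fits a tube top at about 0.15 m.
- **Stand and arm:** the stand is empty, and the gripper is open and clear, with about 0 N on the wrist.

**What failed or disagreed:**
- **First grasp:** on orange the fingers settled about 9 mm low and 5 mm off to the side, giving an 8 N side load. I reopened and regripped before lifting.
- **Final height check:** blue and green could not be triangulated at the end because the gripper hid their caps from the side camera. Their seating rests on the clear side views taken just after each was released and on the last top view.

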